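# Hook the parts tray out from under the bench shelf

### The arm

A 6-joint arm with a two-finger parallel gripper is mounted at the origin on the work surface. World frame = base frame: x ahead of the robot, y to its left, z up, the work surface at z = 0. Lengths are in m, angles in rad, forces in N, time in s.
With the tool pointing down it reaches from about 0.3 to 0.875 m from the base axis. Payload 6.4 kg.
Tool frame: the origin (TCP) lies midway between the tips of the shut fingers; the grasp point (between the pads) lies 19 mm behind it (ctrl.pinch_z is the distance from the TCP to the grasp point, in m); z points along the fingers, y is the line along which they close (so a half turn about z gives the same grasp; the last joint's range is limited). The gripper opens to 85 mm and grips with 20 to 120 N. Pads are 22 mm wide; open, the fingers measure 114 mm over their backs; the gripper's body (76 mm by 85 mm) begins 54 mm behind the grasp point. The pads swing forward as they close: fully open they stand 13 mm farther back than shut.
Start: joints at [-1.393, 0.181, 1.607, -0, 1.354, -0.206], TCP at [0.215, -0.533, 0.231] pointing down, gripper open.
Joint ranges: [-2.99, 2.99], [-0.89, 2.07], [0.3, 2.58], [-1.14, 4.28], [0, 2.63], [-3.12, 3.12]. Speed limits (rad/s): [2.57, 2.57, 3.01, 3.14, 3.14, 3.14].

### API

Orientations are given as a unit quaternion [w, x, y, z].
In Python, from bench import ctrl gives the robot as it stands.
- The arm moves only by the tool apply_moves, never from a script. Its argument "moves" is a list of rows, each an object with "jaw": the opening, from 0 (shut) to 1 (fully open); "offset": the shift along the tool's x, y, z in mm, a list of three; "rot": the turn, a rotation vector about the tool's x, y, z in degrees, a list of three. In form: [{"jaw": jaw, "offset": [dx, dy, dz], "rot": [ax, ay, az]}, ...]. A call has exactly 5 rows; each row shifts and turns the commanded pose from where the row before left it, along the tool's axes as they then stand; what a row does not reach is not made up. A row lasts 1/8 s, in which the tool goes at most 62.5 mm and 10.7 degrees, less where a joint would pass 70% of its speed; a pose out of reach is approached as far as the arm can. A call is refused whole if a number of a shift passes 62.5 or a number of a turn 10.7, either way. A call with a gripper value outside its range is refused whole. The fingers move at their own pace and stop on an object; the grip force is fixed at half the most. Time passes only in rows, so rows that do not move let the fingers close, or fill a call up. It gives the time, the measured TCP pose, the force, the opening and the grip force at its end, in the units of the state.
- ctrl.get_obs(): the state, without advancing time (a new reading comes with each control period).
- ctrl.camera(name): name is "scene" or "side" or "wrist"; returns (picture, depth): 400x640x3 uint8, red, green, blue; 400x640 float32, m along the optical axis (not along the pixel's ray), 0 where there is no reading.
- ctrl.camera_params(name): a dict with "K" (3x3 intrinsics, pixels), "cam_to_world" (4x4, takes a point from camera to world coordinates); the wrist camera has in their place "mount" (4x4, takes a point from camera to tool coordinates, whose origin is the TCP and whose axes are the flange's). Camera axes: x right, y down, z forward; pixel columns grow to the right and rows downward; lengths in m; the calibration is good to about 2 mm. The wrist camera is an equidistant fisheye: a pixel r from the principal point sees the ray r / f radians off the axis. A picture is of the moment at which its call begins: read the wrist's pose just before it. camera_params takes no time and is no camera call.
- ctrl.hand_in(): hands the job in; it is judged then, once.
Trained networks look in the newest picture that a camera, given by its name, has taken for a name from the list of things; names that differ only in an ending like _2 or _b are one class to them, and where a whole thing is asked for, a point or a joint stands for the part that bears it (a point fixed in the world has none). Each returns a list of dicts, best first, with "score" (0 to 1); they miss things now and then, are a little off and sometimes report something else, mostly with a low value. They report only what shows in the picture. A call takes as long as a camera call.
- ctrl.outline_of(camera, target): "region" (400x640 bool, what is visible of it) and "position" ([column, row] in pixels, amid what is visible of it).
The state is a dict: "time_s": time; "q": joint angles; "dq": joint speeds; "joint_efforts": joint torques, N m; "eef_pos": TCP position; "eef_rot": TCP orientation; "wrist_force": force on the tool from outside, world axes, zero at the start; "torque": the same for the moment, N m; "opening": opening from 0.0 (shut) to 1.0 (fully open); "grasp_force": force on a finger pad.
Only numpy, scipy, OpenCV 4.12 (cv2) and the standard library are available. Lean on these libraries where they do the work, as an engineer would, in place of code of your own. Each camera call takes 0.05 s, during which the arm holds its last target. There are 200 camera calls.

### The job

The black parts tray has been pushed so far back that its pull eye is hidden under the low bench shelf. Take the orange-handled hooked rod from its rest, reach it in below the light bar and under the shelf, drop the hook into the eye and pull the tray out towards the robot as far as it goes, then unhook the rod and lay it back in the two notches of its rest as it lay before. Move the tray only with the hook, never with the hand, and leave the bottle, spool, meter and bit case where they are.

Things in the scene. Friction and masses are not known exactly. Their poses are not given: they have to be found in the camera images.
- shelf: Low fixed shelf (white board, black rubber top, grey base). Origin on the table under the middle of its board's front edge; +x away from the robot, under the board; y along the edge. Board 130 mm deep, 270 wide, underside 210, top 230 mm above the table. Side panels: inner faces y = +-116 mm, x 15 to 125. Base under the tray: 70 mm high, 200 wide, x 25 to 275 mm. Position, yaw vary.
- lightbar (a point): Middle of the underside of the aluminium light bar fixed above the shelf's front, in the way of an upright hand: 25 mm deep, from 30 to 5 mm in front of the shelf's front edge, 290 mm wide (y), from 300 to 320 mm above the table, carried by a 10 mm post at each end (y = +-128, 12 mm behind the edge). Axes as the shelf's.
- tray (a joint): Slide of the tray, in m: 0 = fully in, 0.105 = out at its stop; grows along the shelf's -x. Starts at 0 to 0.01. Stiff (2.5 N plus 10 N per m/s), stays where left. Black open tray 150 mm long (shelf x), 130 wide, 0.6 kg, on the shelf's middle line, from 76 to 131 mm above the table. Fully in, its front face is 125 mm behind the shelf's front edge; its body shows behind the board.
- eye (a point): Centre of the steel pull eye: a level ring, hole axis vertical, 32 mm clear inside, 8 mm round bar, centre 130 mm above the table, 40 mm ahead of the tray's front face, on its middle line (shelf y = 0). Tray fully in: 85 mm behind the shelf's front edge; fully out: 20 mm in front of it. Axes as the shelf's.
- rod: Loose hooked rod, 0.10 to 0.19 kg. Origin mid-handle, on the rod's axis; +x along the rod to the hook, hook points -z (down). Orange handle x -22 to 22, 16 wide (y), 22 mm high (z), between black end plates 16 wide, 30 high, 6 thick (x 22 to 28 and -28 to -22). Round 10 mm stub behind to x = -64 mm, round 10 mm shaft ahead to x = 105 mm, where it turns straight down.
- hook_tip (a point): Centre of the rounded end of the hook, at (105, 0, -26) mm in the rod's frame; the bar is 10 mm thick and ends 5 mm below this point.
- rest: Fixed rest for the rod, left or right on the table. Base 140 x 70 x 8 mm. Origin on the table below the rod's origin, x the way the rod points. Posts 10 mm thick at x = -46 mm (under the stub) and +58 mm (under the shaft); each has a notch with bottom 65 mm above the table and blue cheeks flaring to about 86 mm: some 16 mm clear at the rod's axis, 31 mm at the top.
- rest_seat (a point): Where the rod's origin belongs in the rest, 70 mm above the table, axes as the rest's (the rod lies with its x along the rest's x and its hook down).
- bottle: Bystander: blue bottle, 48 mm diameter, 165 mm high, standing in front of the shelf to one side of the tray's path. Origin at the centre of its underside.
- spool: Bystander: metal solder spool, 54 mm diameter, 48 mm high, standing in front of the shelf on the other side of the tray's path. Origin at the centre of its underside.
- meter: Bystander: yellow hand-held meter lying flat, 140 x 72 x 34 mm. Origin at the centre of its underside. On the other side of the table from the rest.
- bitcase: Bystander: black bit case lying on top of the shelf, 70 x 120 x 26 mm. Origin at the centre of its underside.

How it is judged:
By the outcome, as a careful person would: the job done as asked, in the order asked, and still so for the second after the job is handed in, with the robot touching nothing.
It also fails if it takes over 66 s, if anything falls off the work surface, if the arm or the gripper's body presses on something with over 40 N, if the wrist force passes 120 N, or if a joint passes its speed limit or range.

## Working session

There is one attempt and no reset: what is moved stays moved. The work goes in short steps, Python scripts to look and compute and a tool call to move; the robot and the scene stay as the last step left them, time stands still between calls to the robot, and variables do not carry over. Pictures are saved under pics/ and viewed, at most 10 in all, crops included, and the job is handed in when it is done.

Besides the shell and the picture viewer there is one more tool, called after "Emit:" as a command line: name --argument value ..., lists and objects as JSON in quotes. apply_moves: Moves the arm, as the interface text tells. Its arguments: {"type":"object","properties":{"moves":{"type":"array"}},"required":["moves"]}

```bash
mkdir -p pics; ls
cat > h.py <<'E'
import numpy as np, cv2
from scipy.spatial.transform import Rotation as R
from bench import ctrl
def rot(q): return R.from_quat([q[1],q[2],q[3],q[0]])
def cloud(name):
    im,d=ctrl.camera(name); p=ctrl.camera_params(name); K=np.array(p["K"]); T=np.array(p["cam_to_world"])
    v,u=np.mgrid[:400,:640]; P=np.stack([(u-K[0,2])/K[0,0]*d,(v-K[1,2])/K[1,1]*d,d],-1)
    W=P@T[:3,:3].T+T[:3,3]; W[d==0]=np.nan
    return im,d,W
def save(im,n): cv2.imwrite("pics/"+n,im[:,:,::-1])
E
python3 - <<'E'
from h import *
s=ctrl.get_obs(); print(s["eef_pos"],s["eef_rot"],s["time_s"],rot(s["eef_rot"]).as_matrix().round(3), ctrl.pinch_z)
a=[]
for n in ["scene","side"]:
    im,d,W=cloud(n); a.append(im); np.save(n+".npy",W)
    for t in ["rod","rest","shelf","tray","bottle","spool","meter","bitcase","lightbar"]:
        try: r=ctrl.outline_of(n,t)
        except Exception as e: print(t,e); continue
        for o in r[:1]:
            P=W[o["region"]]; P=P[~np.isnan(P[:,0])]
            print(n,t,round(o["score"],2),np.round(o["position"]),o["region"].sum(),np.median(P,0).round(3),np.percentile(P,2,0).round(3),np.percentile(P,98,0).round(3))
            np.save(f"m_{n}_{t}.npy",o["region"])
    save(im,n+"0.png")
E
```

```text
pics
[ 0.21523377 -0.532578    0.23035659] [-8.96166307e-04  9.81639407e-01  1.90743996e-01  8.72362522e-06] 0.0 [[ 0.927  0.374 -0.   ]
 [ 0.374 -0.927  0.002]
 [ 0.    -0.002 -1.   ]] 0.0187
scene rod 0.65 [424. 286.] 254 [0.439 0.314 0.077] [0.368 0.308 0.066] [0.532 0.321 0.087]
scene rest 0.67 [425. 296.] 1075 [0.433 0.322 0.009] [0.363 0.28  0.003] [0.498 0.348 0.085]
scene shelf 0.83 [258. 257.] 12589 [0.707 0.014 0.129] [ 0.567 -0.147  0.021] [0.862 0.116 0.321]
scene tray 0.66 [242. 273.] 3445 [ 0.782 -0.008  0.106] [ 0.707 -0.075  0.078] [0.858 0.058 0.133]
scene bottle 0.76 [344. 239.] 580 [0.514 0.087 0.099] [0.44  0.016 0.   ] [0.528 0.103 0.166]
scene meter 0.75 [276. 168.] 594 [ 0.479 -0.264  0.034] [ 0.389 -0.312  0.001] [ 0.567 -0.096  0.302]
scene bitcase 0.57 [285. 223.] 1407 [0.652 0.02  0.254] [ 0.612 -0.04   0.237] [0.686 0.073 0.259]
scene lightbar 0.97 [262. 255.] 13063 [0.706 0.011 0.128] [ 0.56  -0.152  0.006] [0.863 0.116 0.321]
side rod 0.98 [322. 334.] 522 [0.437 0.316 0.074] [ 0.381  0.236 -0.001] [0.529 0.322 0.084]
side rest 0.58 [324. 359.] 1772 [0.426 0.319 0.008] [0.363 0.28  0.002] [0.493 0.347 0.082]
side shelf 0.69 [271. 232.] 9261 [0.659 0.081 0.113] [ 0.562 -0.153  0.001] [0.856 0.117 0.319]
side tray 0.87 [230. 222.] 1153 [0.819 0.048 0.111] [ 0.749 -0.072  0.08 ] [0.857 0.06  0.132]
side bottle 0.82 [324. 271.] 794 [0.499 0.094 0.081] [0.481 0.074 0.008] [0.521 0.103 0.164]
side spool 0.74 [334. 236.] 264 [ 0.542 -0.114  0.043] [ 0.51  -0.146  0.001] [0.572 0.029 0.131]
side meter 0.76 [376. 220.] 854 [ 0.453 -0.251  0.031] [ 0.393 -0.313 -0.001] [ 0.526 -0.236  0.039]
side bitcase 0.69 [284. 193.] 613 [0.649 0.044 0.253] [ 0.605 -0.042  0.232] [0.68  0.076 0.258]
side lightbar 0.94 [273. 229.] 8987 [0.658 0.084 0.113] [ 0.561 -0.146  0.007] [0.853 0.117 0.319]
```

View pics/scene0.png

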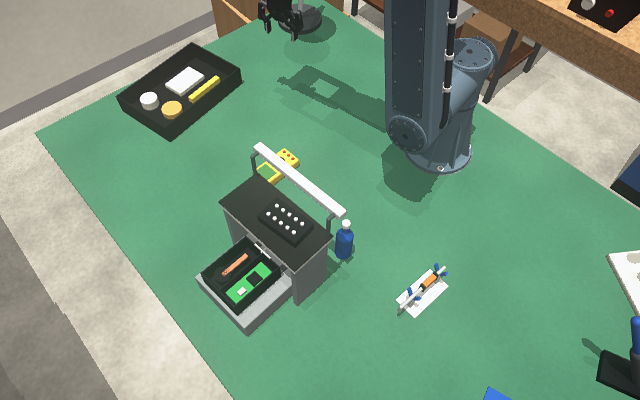

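View pics/side0.png

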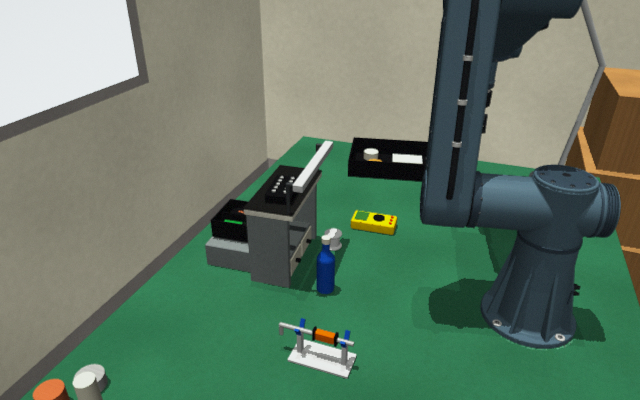

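Run:
```python
from h import *
for n in ["scene","side"]:
    W=np.load(n+".npy").reshape(-1,3)
    def rect(lo,hi,nm):
        m=np.all((W>lo)&(W<hi),1); P=W[m]
        if len(P)<5: print(n,nm,len(P)); return
        r=cv2.minAreaRect((P[:,:2]*1000).astype(np.float32)); print(n,nm,len(P),np.round(r[0],1),np.round(r[1],1),round(r[2],1),P[:,2].mean().round(3))
    rect([.5,-.25,.316],[.8,.2,.33],"bar top")
    rect([.5,-.25,.224],[.8,.2,.236],"board top")
    rect([.6,-.2,.125],[.95,.15,.137],"tray rim")
    rect([.3,.26,.004],[.6,.4,.013],"rest base")
    rect([.3,.3,.062],[.6,.33,.1],"rod+cheeks")
    # bottle: top points
    rect([.4,.0,.155],[.55,.15,.18],"bottle top")
    rect([.45,-.2,.042],[.6,-.05,.055],"spool top")
    M=np.load(f"m_{n}_rod.npy"); P=np.load(n+".npy")[M]; P=P[(P[:,2]>.06)]
    x=P[:,0]
    for a in np.arange(.36,.56,.012):
        q=P[(x>=a)&(x<a+.012)]
        if len(q): print(round(a,3),len(q),np.median(q[:,1]).round(4),q[:,1].min().round(4),q[:,1].max().round(4),q[:,2].max().round(4))
```

```text
scene bar top 1089 [583.8 -24.6] [ 46.1 290.6] 3.7 0.32
scene board top 3733 [655.9 -19.8] [133.4 274.7] 4.1 0.23
scene tray rim 634 [754.9  20.2] [210.2 282. ] 22.4 0.13
scene rest base 1104 [450.3 330.2] [299.2 139.2] 0.3 0.007
scene rod+cheeks 403 [446.2 314.9] [ 29.8 173.1] 90.0 0.076
scene bottle top 69 [503.7  78.8] [24.1 21.4] 22.4 0.164
scene spool top 0
0.36 9 0.3133 0.3095 0.3165 0.0771
0.372 13 0.3132 0.3089 0.3174 0.0792
0.384 10 0.3138 0.3093 0.3187 0.0831
0.396 26 0.3142 0.3078 0.3209 0.0894
0.408 28 0.3155 0.3085 0.3217 0.0852
0.42 28 0.3162 0.3072 0.3213 0.0863
0.432 25 0.3149 0.307 0.3215 0.085
0.444 30 0.3149 0.3073 0.3209 0.0885
0.456 14 0.313 0.3093 0.3176 0.0784
0.468 14 0.3137 0.311 0.317 0.0784
0.48 7 0.3133 0.3116 0.3155 0.0769
0.492 12 0.3132 0.3103 0.3166 0.0806
0.504 14 0.3133 0.3104 0.3158 0.077
0.516 11 0.3142 0.3111 0.3164 0.0778
0.528 11 0.3134 0.3109 0.317 0.0769
side bar top 470 [573.4 -24.2] [ 26.9 291. ] 4.6 0.319
side board top 1338 [656.  -20.5] [132.5 278.9] 4.3 0.229
side tray rim 375 [732.9 -14.3] [252.7 269.2] 3.6 0.13
side rest base 1357 [415.3 321.5] [117.  169.9] 83.6 0.007
side rod+cheeks 593 [446.3 315. ] [ 29.9 173.6] 89.9 0.074
side bottle top 58 [505.   79.1] [21.7 24.1] 50.2 0.162
side spool top 134 [ 550.3 -122.8] [48.2 54.3] 17.9 0.047
0.36 4 0.3158 0.3136 0.3162 0.0747
0.372 10 0.3136 0.3115 0.3286 0.0854
0.384 24 0.3151 0.3082 0.3181 0.0828
0.396 70 0.319 0.3044 0.322 0.0859
0.408 59 0.3191 0.3047 0.3227 0.084
0.42 60 0.3184 0.3049 0.3222 0.0833
0.432 58 0.3188 0.3056 0.3234 0.0824
0.444 48 0.3178 0.3071 0.3228 0.087
0.456 24 0.3145 0.3094 0.3175 0.0768
0.468 24 0.3157 0.31 0.3289 0.085
0.48 14 0.3126 0.3044 0.3164 0.0757
0.492 22 0.3141 0.3068 0.3189 0.077
0.504 22 0.3138 0.3087 0.3171 0.0768
0.516 29 0.3146 0.3079 0.3189 0.0761
0.528 11 0.3162 0.3131 0.3178 0.0745
```

The pictures show the rod in its rest at scene (424,286) with the hook pointing away from the robot. The shelf and bar are at (258,257), and the bottle is at (344,240) on the rod's side. The tray back pokes out behind the board at (243,280). I'll refine the shelf frame and tray slide next.

Run:
```python
from h import *
print([a for a in dir(ctrl) if a[0]!='_'])
for n in ["scene","side"]:
    W=np.load(n+".npy").reshape(-1,3)
    for yaw in [4.2]:
        c,s=np.cos(np.radians(yaw)),np.sin(np.radians(yaw)); O=np.array([.656-.065*c,-.020-.065*s])
        S=W.copy(); S[:,:2]=(W[:,:2]-O)@np.array([[c,-s],[s,c]])
        def ext(m,nm):
            P=S[m]; 
            if len(P)>5: print(n,nm,len(P),(np.percentile(P[:,:2],[1,5,50,95,99],0)*1000).round(1).tolist())
        z=S[:,2]; core=(abs(S[:,1])<.15)&(S[:,0]>-.06)&(S[:,0]<.32)
        ext(core&(abs(z-.23)<.004)&(S[:,0]>-.004),"board")
        ext(core&(abs(z-.07)<.004)&(S[:,0]>.13),"basetop")
        ext(core&(z>.122)&(z<.134)&(S[:,0]>.14)&(abs(S[:,1])<.1),"rim")
        ext(core&(z>.085)&(z<.12)&(S[:,0]>.262)&(abs(S[:,1])<.1),"rearwall")
        ext(core&(z>.315)&(z<.325),"bar")
        # yaw from board edge lines
        m=core&(abs(z-.23)<.004)&(S[:,0]>-.01)
        fr=[];
        for a in np.arange(-.12,.12,.012):
            k=m&(S[:,1]>=a)&(S[:,1]<a+.012)
            if k.sum()>5: fr.append((a+.006,S[k,0].min(),S[k,0].max()))
        fr=np.array(fr); print("edge tilt deg front/back",np.degrees(np.polyfit(fr[:,0],fr[:,1],1))[0].round(2),np.degrees(np.polyfit(fr[:,0],fr[:,2],1))[0].round(2),np.median(fr,0))
```

```text
['MotionError', 'camera', 'camera_params', 'get_obs', 'hand_in', 'outline_of', 'pinch_z']
scene board 3564 [[1.3, -132.9], [5.3, -123.8], [81.6, -16.6], [127.2, 128.6], [130.3, 135.8]]
scene basetop 1006 [[132.1, -97.6], [140.0, -84.9], [224.6, 75.9], [273.1, 98.6], [274.8, 100.8]]
scene rim 456 [[141.7, -65.1], [148.5, -63.8], [219.2, 1.5], [266.4, 65.6], [266.9, 66.8]]
scene rearwall 112 [[262.6, -62.0], [265.3, -56.6], [266.4, 6.7], [267.0, 64.6], [267.1, 66.2]]
scene bar 1139 [[-28.9, -139.1], [-27.2, -126.9], [-14.9, 13.6], [-4.2, 134.4], [6.3, 144.2]]
edge tilt deg front/back 0.09 0.07 [-2.60208521e-17  3.73543257e-04  1.30652847e-01]
side board 1270 [[0.2, -134.7], [2.6, -122.9], [76.1, 61.4], [126.9, 133.5], [129.8, 136.5]]
side basetop 411 [[147.0, 54.0], [154.8, 58.5], [211.4, 80.8], [266.9, 99.2], [272.0, 100.6]]
side rim 277 [[161.0, -66.4], [169.4, -63.7], [240.3, 32.2], [265.8, 66.6], [267.2, 68.7]]
side rearwall 79 [[262.1, -62.4], [262.2, -59.9], [263.2, 4.6], [266.6, 63.1], [267.7, 65.5]]
side bar 484 [[-30.3, -138.7], [-29.3, -123.0], [-18.9, 24.1], [-6.8, 140.3], [-5.2, 145.2]]
edge tilt deg front/back 0.07 0.16 [-2.60208521e-17  3.86886636e-04  1.29810803e-01]
```

Emit:
apply_moves --moves '[{"jaw": 1,"offset": [0,0,-50],"rot": [0,0,5.5]},{"jaw": 1,"offset": [0,0,-50],"rot": [0,0,5.5]},{"jaw": 1,"offset": [0,0,-30],"rot": [0,0,5.5]},{"jaw": 1,"offset": [0,0,0],"rot": [0,0,5.5]},{"jaw": 1,"offset": [0,0,0],"rot": [0,0,0]}]'

```text
time_s: 1.62
eef_pos: [0.2153, -0.5332, 0.3616]
eef_rot: [0.0, 1.0, 0.0, 0.0]
wrist_force: [0.3, 0.2, -0.5]
opening: 1.003
grasp_force: 0.0
```

Emit:
apply_moves --moves '[{"jaw": 1,"offset": [33,-50,0],"rot": [0,0,0]},{"jaw": 1,"offset": [33,-50,0],"rot": [0,0,0]},{"jaw": 1,"offset": [33,-50,0],"rot": [0,0,0]},{"jaw": 1,"offset": [33,-50,0],"rot": [0,0,0]},{"jaw": 1,"offset": [33,-50,0],"rot": [0,0,0]}]'

```text
time_s: 2.25
eef_pos: [0.3809, -0.2813, 0.3606]
eef_rot: [-0.0, 1.0, 0.001, -0.0]
wrist_force: [0.7, 0.2, 0.3]
opening: 0.996
grasp_force: 0.0
```

Emit:
apply_moves --moves '[{"jaw": 1,"offset": [0,-58,0],"rot": [0,0,0]},{"jaw": 1,"offset": [0,-58,0],"rot": [0,0,0]},{"jaw": 1,"offset": [0,-58,0],"rot": [0,0,0]},{"jaw": 1,"offset": [0,-58,0],"rot": [0,0,0]},{"jaw": 1,"offset": [0,-58,0],"rot": [0,0,0]}]'

```text
time_s: 2.88
eef_pos: [0.3798, 0.0086, 0.3608]
eef_rot: [-0.0, 1.0, 0.001, -0.0]
wrist_force: [0.7, -0.0, 1.0]
opening: 1.002
grasp_force: 0.0
```

Emit:
apply_moves --moves '[{"jaw": 1,"offset": [0,-58,0],"rot": [0,0,0]},{"jaw": 1,"offset": [0,-58,0],"rot": [0,0,0]},{"jaw": 1,"offset": [0,-58,0],"rot": [0,0,0]},{"jaw": 1,"offset": [0,-58,0],"rot": [0,0,0]},{"jaw": 1,"offset": [0,-58,0],"rot": [0,0,0]}]'

```text
time_s: 3.5
eef_pos: [0.3798, 0.2988, 0.3607]
eef_rot: [0.0, 1.0, 0.001, -0.0]
wrist_force: [1.4, -0.4, 0.6]
opening: 1.003
grasp_force: 0.0
```

Emit:
apply_moves --moves '[{"jaw": 1,"offset": [0,0,0],"rot": [0,9,0]},{"jaw": 1,"offset": [0,0,0],"rot": [0,9,0]},{"jaw": 1,"offset": [0,0,0],"rot": [0,9,0]},{"jaw": 1,"offset": [0,0,0],"rot": [0,9,0]},{"jaw": 1,"offset": [0,0,0],"rot": [0,6,0]}]'

```text
time_s: 4.12
eef_pos: [0.3794, 0.2968, 0.3604]
eef_rot: [0.0, 0.933, 0.002, 0.36]
wrist_force: [-1.6, -0.0, -0.8]
opening: 0.997
grasp_force: 0.0
```

Run:
```python
from h import *
s=ctrl.get_obs(); print(s["time_s"],np.round(s["eef_pos"],4),rot(s["eef_rot"]).as_matrix().round(3),np.round(s["q"],3))
```

```text
4.125 [0.3794 0.2968 0.3604] [[ 0.741  0.003  0.671]
 [ 0.004 -1.     0.001]
 [ 0.671  0.002 -0.741]] [ 0.708 -0.452  2.072 -0.547  0.992  2.454]
```

Emit:
apply_moves --moves '[{"jaw": 1,"offset": [-36,-4,40],"rot": [0,0,0]},{"jaw": 1,"offset": [-36,-4,40],"rot": [0,0,0]},{"jaw": 1,"offset": [-36,-4,40],"rot": [0,0,0]},{"jaw": 1,"offset": [-36,-4,40],"rot": [0,0,0]},{"jaw": 1,"offset": [-18,-1.5,24],"rot": [0,0,0]}]'

```text
time_s: 4.75
eef_pos: [0.3821, 0.3112, 0.1163]
eef_rot: [0.002, 0.936, 0.004, 0.352]
wrist_force: [-0.2, 0.1, 0.8]
opening: 1.001
grasp_force: 0.0
```

Run:
```python
from h import *
s=ctrl.get_obs(); print(s["time_s"],np.round(s["eef_pos"],4),np.round(s["q"],3),rot(s["eef_rot"]).as_matrix().round(3))
im,d=ctrl.camera("wrist"); a,_=ctrl.camera("side")
save(np.vstack([im[100:], a[200:]]),"pre.png")
```

```text
4.75 [0.3821 0.3112 0.1163] [ 0.729 -0.01   2.277 -1.034  0.538  3.119] [[ 0.752  0.006  0.659]
 [ 0.009 -1.    -0.001]
 [ 0.659  0.006 -0.752]]
```

View pics/pre.png

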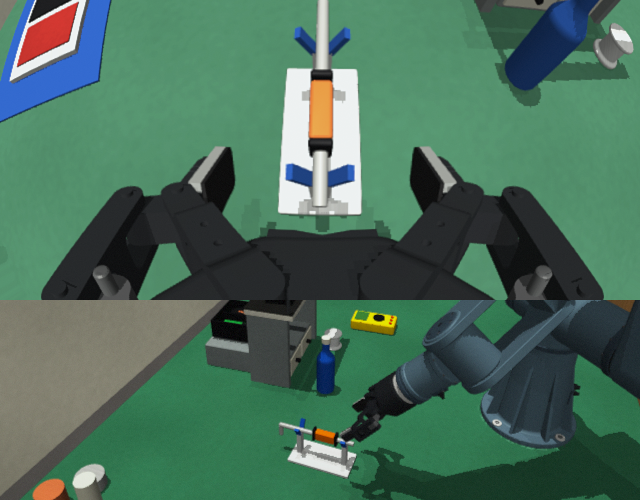

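The wrist view shows the rod centred between the open fingers: handle (320,110), cheeks at (320,175). Joint 6 is almost at its limit, so I'll reduce the tilt by about 10°.

Emit:
apply_moves --moves '[{"jaw": 1,"offset": [0,0,0],"rot": [0,-5,0]},{"jaw": 1,"offset": [0,0,0],"rot": [0,-5,0]},{"jaw": 1,"offset": [0,0,0],"rot": [0,0,0]},{"jaw": 1,"offset": [0,0,0],"rot": [0,0,0]},{"jaw": 1,"offset": [0,0,0],"rot": [0,0,0]}]'

```text
time_s: 5.48
eef_pos: [0.3838, 0.3124, 0.1203]
eef_rot: [0.0, 0.962, 0.002, 0.272]
wrist_force: [0.4, 0.0, -0.5]
opening: 1.001
grasp_force: 0.0
```

```bash
cat >> h.py <<'E'
def to(target, M=None):
    s=ctrl.get_obs(); A=rot(s["eef_rot"]); m=A.as_matrix()
    print(s["time_s"],np.round(s["eef_pos"],4),"q",np.round(s["q"],2),"op",round(s["opening"],3),"F",np.round(s["wrist_force"],1)); print(m.round(3))
    print("offset mm",(m.T@(np.array(target)-s["eef_pos"])*1000).round(1))
    if M is not None: print("rot deg",np.degrees((A.inv()*R.from_matrix(M)).as_rotvec()).round(1))
def ori(yaw,tilt):
    c,s=np.cos(np.radians(yaw)),np.sin(np.radians(yaw)); return np.array([[c,-s,0],[s,c,0],[0,0,1]])@np.diag([1,-1,-1.])@R.from_euler('y',tilt,degrees=True).as_matrix()
E
python3 - <<'E'
from h import *
M=ori(0,32); to(np.array([.4235,.3145,.070])+.0187*M[:,2],M)
E
```

```text
5.475 [0.3838 0.3124 0.1203] q [ 0.65 -0.04  2.2  -0.59  0.6   2.65] op 1.001 F [ 0.4  0.  -0.5]
[[ 0.852  0.003  0.524]
 [ 0.003 -1.     0.   ]
 [ 0.524  0.001 -0.852]]
offset mm [ 7.7 -2.  82.3]
rot deg [-0.   0.4  0.2]
```

Emit:
apply_moves --moves '[{"jaw": 1,"offset": [2,-0.5,25],"rot": [0,0,0]},{"jaw": 1,"offset": [2,-0.5,25],"rot": [0,0,0]},{"jaw": 1,"offset": [2,-0.5,20],"rot": [0,0,0]},{"jaw": 1,"offset": [2,-0.5,12],"rot": [0,0,0]},{"jaw": 1,"offset": [0,0,0],"rot": [0,0,0]}]'

```text
time_s: 6.1
eef_pos: [0.4338, 0.3145, 0.0542]
eef_rot: [0.0, 0.962, 0.002, 0.271]
wrist_force: [0.2, 0.0, 0.5]
opening: 0.998
grasp_force: 0.0
```

Run:
```python
from h import *
M=ori(0,32); to(np.array([.4235,.3145,.070])+.0187*M[:,2],M)
im,d=ctrl.camera("wrist"); save(im[100:],"g.png")
```

```text
6.1 [0.4338 0.3145 0.0542] q [ 0.58  0.19  2.14 -0.74  0.44  2.76] op 0.998 F [0.2 0.  0.5]
[[ 0.853  0.003  0.522]
 [ 0.003 -1.     0.   ]
 [ 0.522  0.002 -0.853]]
offset mm [-0.4  0.  -0.2]
rot deg [-0.   0.5  0.2]
```

View pics/g.png

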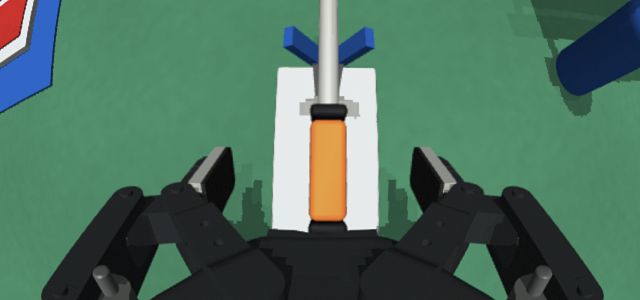

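Emit:
apply_moves --moves '[{"jaw": 1,"offset": [0,2.5,0],"rot": [0,0,0]},{"jaw": 0,"offset": [0,0,0],"rot": [0,0,0]},{"jaw": 0,"offset": [0,0,0],"rot": [0,0,0]},{"jaw": 0,"offset": [0,0,0],"rot": [0,0,0]},{"jaw": 0,"offset": [0,0,0],"rot": [0,0,0]}]'

```text
time_s: 6.78
eef_pos: [0.4343, 0.3123, 0.0551]
eef_rot: [-0.0, 0.962, 0.001, 0.272]
wrist_force: [0.3, 0.7, 2.1]
opening: 0.177
grasp_force: 58.8
```

Emit:
apply_moves --moves '[{"jaw": 0,"offset": [0,0,0],"rot": [0,0,0]},{"jaw": 0,"offset": [0,0,0],"rot": [0,0,0]},{"jaw": 0,"offset": [0,0,0],"rot": [0,0,0]},{"jaw": 0,"offset": [0,0,0],"rot": [0,0,0]},{"jaw": 0,"offset": [0,0,0],"rot": [0,0,0]}]'

```text
time_s: 7.4
eef_pos: [0.4344, 0.3124, 0.0551]
eef_rot: [-0.0, 0.962, 0.001, 0.272]
wrist_force: [-0.5, 0.1, 3.1]
opening: 0.175
grasp_force: 58.8
```

Run:
```python
from h import *
M=ori(0,32); to(np.array([.4235,.3145,.070])+.0187*M[:,2],M); s=ctrl.get_obs(); print(s["grasp_force"],s["torque"])
for n in ["scene","side"]:
    im,d,W=cloud(n)
    r=ctrl.outline_of(n,"rod")
    if r:
        P=W[r[0]["region"]]; P=P[(P[:,2]>.06)&(P[:,0]>.455)&(P[:,0]<.54)&(abs(P[:,1]-.314)<.012)]; print(n,r[0]["score"],len(P),np.median(P,0),np.percentile(P[:,0],99),np.polyfit(P[:,0],P[:,1],1),np.polyfit(P[:,0],P[:,2],1))
```

```text
7.4 [0.4344 0.3124 0.0551] q [ 0.57  0.19  2.15 -0.74  0.43  2.76] op 0.175 F [-0.5  0.1  3.1]
[[ 0.852  0.003  0.524]
 [ 0.003 -1.     0.001]
 [ 0.524  0.    -0.852]]
offset mm [-1.3 -2.1  0.3]
rot deg [-0.1  0.4  0.1]
58.846542835235596 [-0.02871979  0.10792542 -0.11083547]
scene 0.81 121 [0.49609329 0.31406217 0.07339349] 0.533359877965969 [0.00622827 0.31072768] [-0.01299107  0.07977167]
side 0.83 148 [0.49901155 0.31458874 0.07234335] 0.5314897665058598 [0.01166423 0.30863467] [-0.0313247   0.08721494]
```

Emit:
apply_moves --moves '[{"jaw": 0,"offset": [5,0,-8.5],"rot": [0,0,0]},{"jaw": 0,"offset": [16,0,-26],"rot": [0,0,0]},{"jaw": 0,"offset": [24,0,-38],"rot": [0,0,0]},{"jaw": 0,"offset": [24,0,-38],"rot": [0,0,0]},{"jaw": 0,"offset": [24,0,-38],"rot": [0,0,0]}]'

```text
time_s: 8.22
eef_pos: [0.4348, 0.3119, 0.2303]
eef_rot: [0.0, 0.963, 0.002, 0.271]
wrist_force: [0.3, -0.1, -1.1]
opening: 0.176
grasp_force: 58.6
```

```bash
cat >> h.py <<'E'
# rod origin in tool frame, from the seated grasp
G=np.array([.4344,.3124,.0551]); Mg=ori(0,31.6); rodT=Mg.T@(np.array([.4235,.3124,.070])-G)
O=np.array([.5911,-.0240]); YAW=4.2
def sh(x,y,z):
    c,s=np.cos(np.radians(YAW)),np.sin(np.radians(YAW)); return np.array([O[0]+c*x-s*y,O[1]+s*x+c*y,z])
def tcp_for(rodpos,yaw): # TCP pose with level rod
    M=ori(yaw,31.6); return rodpos-M@rodT, M
E
python3 - <<'E'
from h import *
p,M=tcp_for(sh(-.19,0,.25),YAW); print(p); to(p,M); print("FG",ctrl.get_obs()["grasp_force"])
E
```

```text
[ 0.41248098 -0.03711696  0.2351    ]
8.225 [0.4348 0.3119 0.2303] q [ 0.57 -0.15  2.05 -0.4   0.81  2.35] op 0.176 F [ 0.3 -0.1 -1.1]
[[ 0.853  0.003  0.521]
 [ 0.003 -1.     0.   ]
 [ 0.521  0.001 -0.853]]
offset mm [-17.6 348.9 -15.8]
rot deg [ 2.2  0.2 -3.4]
FG 58.56867849826813
```

Emit:
apply_moves --moves '[{"jaw": 0,"offset": [-18,10,-16],"rot": [0,0,0]},{"jaw": 0,"offset": [0,56,0],"rot": [0,0,0]},{"jaw": 0,"offset": [0,56,0],"rot": [0,0,0]},{"jaw": 0,"offset": [0,56,0],"rot": [0,0,0]},{"jaw": 0,"offset": [0,56,0],"rot": [0,0,0]}]'

```text
time_s: 8.85
eef_pos: [0.4117, 0.0821, 0.2334]
eef_rot: [-0.0, 0.963, 0.002, 0.271]
wrist_force: [0.8, -0.5, -1.3]
opening: 0.175
grasp_force: 58.9
```

Emit:
apply_moves --moves '[{"jaw": 0,"offset": [0,56,0],"rot": [0,0,0]},{"jaw": 0,"offset": [0,56,0],"rot": [2.2,0,-3.4]},{"jaw": 0,"offset": [0,0,0],"rot": [0,0,0]},{"jaw": 0,"offset": [0,0,0],"rot": [0,0,0]},{"jaw": 0,"offset": [0,0,0],"rot": [0,0,0]}]'

```text
time_s: 9.48
eef_pos: [0.4125, -0.0079, 0.2323]
eef_rot: [-0.008, 0.964, 0.026, 0.266]
wrist_force: [-0.2, -0.2, -2.0]
opening: 0.178
grasp_force: 58.9
```

Run:
```python
from h import *
p,M=tcp_for(sh(-.19,0,.18),YAW); print(p); to(p,M)
s=ctrl.get_obs(); m=rot(s["eef_rot"]).as_matrix()
ro=np.array(s["eef_pos"])+m@rodT; print("rod origin pred",ro, "hook top corner pred", ro+np.array([.105*np.cos(.0733),.105*np.sin(.0733),0]))
a=[]
for n in ["scene","side"]:
    im,d,W=cloud(n); save(im,n+"1.png"); a.append(im)
    r=ctrl.outline_of(n,"rod")
    for o in r[:1]:
        P=W[o["region"]]; P=P[~np.isnan(P[:,0])]; P=P[(abs(P[:,2]-.25)<.05)&(P[:,0]>ro[0]+.03)&(P[:,0]<.56)]
        print(n,o["score"],len(P),P.max(0),P.min(0),np.median(P,0))
        k=P[P[:,2]>.235]; print(np.polyfit(k[:,0],k[:,1],1),np.polyfit(k[:,0],k[:,2],1),np.median(k,0),np.percentile(k[:,0],99))
        h=P[P[:,2]<.232]; print("hook",len(h),np.median(h,0),h[:,2].min() if len(h) else 0)
cv2.imwrite("pics/c1.png",np.vstack([cv2.resize(a[0][150:300,180:460],(600,300)),cv2.resize(a[1][120:270,220:500],(600,300))])[:,:,::-1])
```

```text
[ 0.41248098 -0.03711696  0.1651    ]
9.475 [ 0.4125 -0.0079  0.2323] q [-0.56 -0.7   2.38  0.35  1.03  0.84] op 0.178 F [-0.2 -0.2 -2. ]
[[ 0.857  0.054  0.513]
 [ 0.045 -0.999  0.03 ]
 [ 0.514 -0.002 -0.858]]
offset mm [-35.9  29.3  56.8]
rot deg [ 0.4  0.7 -1. ]
rod origin pred [ 0.40181405 -0.0085165   0.24735879] hook top corner pred [ 0.5065321  -0.00082689  0.24735879]
scene 0.63 130 [0.51300902 0.00409619 0.25635465] [ 0.43255624 -0.01032585  0.22648015] [ 0.47820834 -0.0015696   0.24997762]
[ 0.04759477 -0.02468662] [-0.06290758  0.27941192] [ 0.47558119 -0.00171955  0.25019688] 0.5120744674464751
hook 4 [0.50874117 0.00092687 0.22900707] 0.2264801472778959
side 0.52 146 [0.5112628  0.00580026 0.25295375] [ 0.43230368 -0.00829789  0.21837115] [ 0.47965968 -0.00111159  0.24722376]
[ 0.04415436 -0.02238499] [-0.0529094  0.2723746] [ 0.47234294 -0.00139253  0.24829344] 0.5104842346330141
hook 17 [ 5.05378030e-01 -2.34419046e-05  2.24659186e-01] 0.21837115076032598
```

View pics/c1.png

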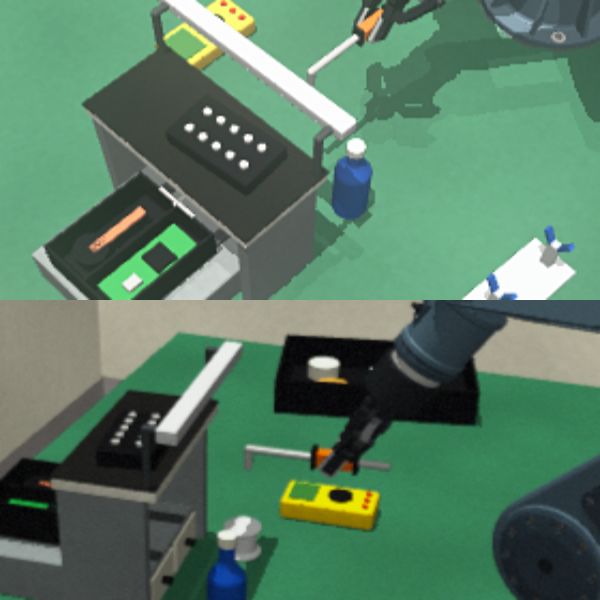

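Emit:
apply_moves --moves '[{"jaw": 0,"offset": [0,28,0],"rot": [0.4,0.7,-1]},{"jaw": 0,"offset": [-9,1,33],"rot": [0,0,0]},{"jaw": 0,"offset": [-10,1,33],"rot": [0,0,0]},{"jaw": 0,"offset": [0,0,0],"rot": [0,0,0]},{"jaw": 0,"offset": [0,0,0],"rot": [0,0,0]}]'

```text
time_s: 10.3
eef_pos: [0.4333, -0.0383, 0.1679]
eef_rot: [-0.009, 0.961, 0.034, 0.273]
wrist_force: [-0.1, -0.6, -1.0]
opening: 0.179
grasp_force: 59.1
```

Run:
```python
from h import *
p,M=tcp_for(sh(-.17,0,.18),YAW); to(p,M)
s=ctrl.get_obs(); m=rot(s["eef_rot"]).as_matrix()
ro=np.array(s["eef_pos"])+m@rodT; mr=m@Mg.T
print("rod pred",ro,"tip pred",ro+mr@[.105,0,-.026])
for n in ["scene","side"]:
    im,d,W=cloud(n); r=ctrl.outline_of(n,"rod")
    for o in r[:1]:
        P=W[o["region"]]; P=P[~np.isnan(P[:,0])]; P=P[(abs(P[:,2]-.18)<.05)&(P[:,0]>ro[0]+.03)&(P[:,0]<.56)&(abs(P[:,1]-ro[1])<.03)]
        print(n,o["score"],len(P))
        if len(P)<20: continue
        k=P[P[:,2]>.165]; print(np.polyfit(k[:,0],k[:,1],1),np.polyfit(k[:,0],k[:,2],1),np.median(k,0),np.percentile(k[:,0],99))
        h=P[P[:,2]<.165]; print("hook",len(h),np.median(h,0),h[:,2].min() if len(h) else 0)
```

```text
10.3 [ 0.4333 -0.0383  0.1679] q [-0.63 -0.5   2.42  0.48  0.83  0.61] op 0.179 F [-0.1 -0.6 -1. ]
[[ 0.848  0.071  0.524]
 [ 0.061 -0.997  0.035]
 [ 0.526  0.002 -0.851]]
offset mm [-2.  -2.7  2. ]
rot deg [ 0.2 -0.1 -0.1]
rod pred [ 0.42236712 -0.03904196  0.18278984] tip pred [ 0.52715697 -0.03164703  0.15699447]
scene 0.53 61
[ 0.10286474 -0.08159479] [-0.18185323  0.27173437] [ 0.47410175 -0.03206463  0.18558737] 0.531566469405245
hook 2 [ 0.52990381 -0.02981916  0.16078722] 0.15958460048932155
side 0.53 139
[ 0.07487847 -0.06863651] [-0.10099349  0.23303259] [ 0.49768179 -0.03148286  0.18459564] 0.5310222259876106
hook 11 [ 0.52509267 -0.02963945  0.15883633] 0.15513026344191516
```

Emit:
apply_moves --moves '[{"jaw": 0,"offset": [30,-2.7,19],"rot": [0,0,0]},{"jaw": 0,"offset": [30,0,19],"rot": [0,0,0]},{"jaw": 0,"offset": [30,0,19],"rot": [0,0,0]},{"jaw": 0,"offset": [29,0,20],"rot": [0,0,0]},{"jaw": 0,"offset": [0,0,0],"rot": [0,0,0]}]'

```text
time_s: 11.12
eef_pos: [0.5761, -0.0262, 0.1648]
eef_rot: [-0.009, 0.961, 0.034, 0.274]
wrist_force: [0.1, 0.7, -2.4]
opening: 0.181
grasp_force: 59.2
```

Run:
```python
from h import *
p,M=tcp_for(sh(-.028,0,.147),YAW); to(p,M)
a,_=ctrl.camera("wrist"); b,_=ctrl.camera("side")
cv2.imwrite("pics/c2.png",np.vstack([a[:300],cv2.resize(b[120:260,180:500],(640,280))])[:,:,::-1])
```

```text
11.125 [ 0.5761 -0.0262  0.1648] q [-0.38 -0.05  2.11  0.41  0.62  0.84] op 0.181 F [ 0.1  0.7 -2.4]
[[ 0.848  0.07   0.525]
 [ 0.061 -0.998  0.035]
 [ 0.526  0.002 -0.85 ]]
offset mm [-18.9  -1.2  26.7]
rot deg [ 0.2 -0.2 -0.1]
```

View pics/c2.png

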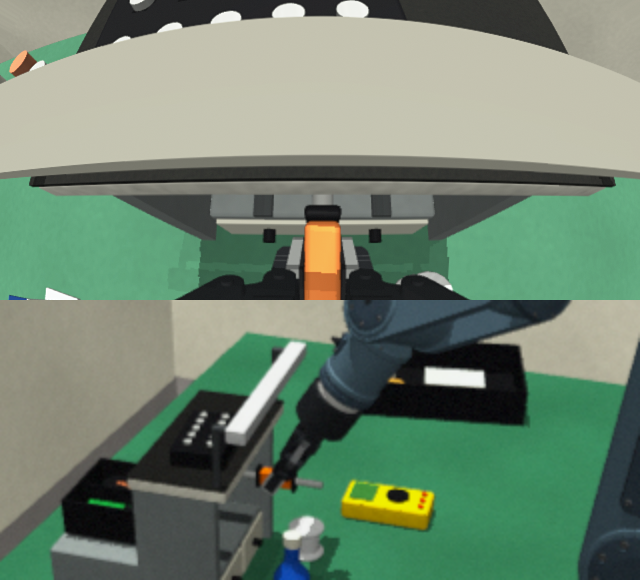

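The rod has gone in centred under the shelf (wrist view: rod at col 322, slide rails at 264 and 380), and the hand is clear of the bar. Next I'll lower the hook into the eye.

Emit:
apply_moves --moves '[{"jaw": 0,"offset": [-5,-1.2,7],"rot": [0,0,0]},{"jaw": 0,"offset": [-5,0,7],"rot": [0,0,0]},{"jaw": 0,"offset": [-5,0,7],"rot": [0,0,0]},{"jaw": 0,"offset": [-4,0,6],"rot": [0,0,0]},{"jaw": 0,"offset": [0,0,0],"rot": [0,0,0]}]'

```text
time_s: 11.85
eef_pos: [0.5713, -0.025, 0.1297]
eef_rot: [-0.009, 0.962, 0.033, 0.272]
wrist_force: [0.8, 0.0, -1.0]
opening: 0.18
grasp_force: 59.2
```

Run:
```python
from h import *
p,M=tcp_for(sh(-.028,0,.147),YAW); to(p,M); print(ctrl.get_obs()["torque"])
```

```text
11.85 [ 0.5713 -0.025   0.1297] q [-0.38  0.01  2.14  0.46  0.54  0.78] op 0.18 F [ 0.8  0.  -1. ]
[[ 0.85   0.069  0.522]
 [ 0.06  -0.998  0.035]
 [ 0.524  0.001 -0.852]]
offset mm [ 3.5  0.4 -0.6]
rot deg [ 0.2  0.  -0.2]
[-0.04661928  0.42665937  0.00870268]
```

Emit:
apply_moves --moves '[{"jaw": 0,"offset": [-8,0,-5],"rot": [0,0,0]},{"jaw": 0,"offset": [-15.3,0,-9.5],"rot": [0,0,0]},{"jaw": 0,"offset": [-15.3,0,-9.5],"rot": [0,0,0]},{"jaw": 0,"offset": [-15.3,0,-9.5],"rot": [0,0,0]},{"jaw": 0,"offset": [-15.3,0,-9.5],"rot": [0,0,0]}]'

```text
time_s: 12.48
eef_pos: [0.491, -0.0316, 0.1323]
eef_rot: [-0.008, 0.961, 0.033, 0.274]
wrist_force: [3.3, -0.8, -2.0]
opening: 0.175
grasp_force: 59.1
```

```bash
cat > tray.py <<'E'
from h import *
c,s_=np.cos(np.radians(YAW)),np.sin(np.radians(YAW))
def slide():
    for n in ["scene","side"]:
        im,d,W=cloud(n); S=W.reshape(-1,3).copy(); S[:,:2]=(S[:,:2]-O)@np.array([[c,-s_],[s_,c]])
        m=(abs(S[:,1])<.06)&(S[:,2]>.085)&(S[:,2]<.134)&(S[:,0]>.1)&(S[:,0]<.3)
        if m.sum()>3: print(n,m.sum(),"rear x_s 95/99pc",np.percentile(S[m,0],[95,99]).round(4))
        m=(abs(S[:,1])<.012)&(abs(S[:,2]-.13)<.008)&(S[:,0]>-.05)&(S[:,0]<.02); print(n,"eye pts",m.sum(),np.median(S[m],0) if m.sum() else 0)
E
python3 - <<'E'
from tray import *
p,M=tcp_for(sh(-.136,0,.147),YAW); to(p,M); slide()
E
```

```text
12.475 [ 0.491  -0.0316  0.1323] q [-0.5  -0.21  2.33  0.51  0.61  0.64] op 0.175 F [ 3.3 -0.8 -2. ]
[[ 0.847  0.068  0.527]
 [ 0.06  -0.998  0.033]
 [ 0.528  0.004 -0.849]]
offset mm [-21.1  -0.1 -12.8]
rot deg [ 0.3 -0.2 -0.1]
scene 1236 rear x_s 95/99pc [0.1948 0.1952]
scene eye pts 0 0
side 81 rear x_s 95/99pc [0.1916 0.1939]
side eye pts 36 [-0.01157149  0.00374466  0.13186932]
```

Emit:
apply_moves --moves '[{"jaw": 0,"offset": [-6,0,-3.7],"rot": [0,0,0]},{"jaw": 0,"offset": [-6,0,-3.7],"rot": [0,0,0]},{"jaw": 0,"offset": [-6,0,-3.7],"rot": [0,0,0]},{"jaw": 0,"offset": [-3,0,-1.9],"rot": [0,0,0]},{"jaw": 0,"offset": [-2,0,-1.2],"rot": [0,0,0]}]'

```text
time_s: 13.2
eef_pos: [0.4661, -0.0335, 0.1332]
eef_rot: [-0.008, 0.961, 0.033, 0.276]
wrist_force: [40.4, 5.4, -15.1]
opening: 0.179
grasp_force: 58.9
```

Run:
```python
from tray import *
p,M=tcp_for(sh(-.136,0,.147),YAW); to(p,M); slide()
```

```text
13.2 [ 0.4661 -0.0335  0.1332] q [-0.55 -0.3   2.39  0.53  0.65  0.59] op 0.179 F [ 40.4   5.4 -15.1]
[[ 0.846  0.067  0.529]
 [ 0.058 -0.998  0.033]
 [ 0.53   0.003 -0.848]]
offset mm [-0.4 -0.3  1.1]
rot deg [ 0.3 -0.4 -0.2]
scene 986 rear x_s 95/99pc [0.1704 0.171 ]
scene eye pts 0 0
side 17 rear x_s 95/99pc [0.171  0.1713]
side eye pts 66 [-0.00173882  0.00082811  0.13158805]
```

Emit:
apply_moves --moves '[{"jaw": 0,"offset": [3,0,1.9],"rot": [0,0,0]},{"jaw": 0,"offset": [3,0,1.9],"rot": [0,0,0]},{"jaw": 0,"offset": [2.5,0,1.6],"rot": [0,0,0]},{"jaw": 0,"offset": [0,0,0],"rot": [0,0,0]},{"jaw": 0,"offset": [0,0,0],"rot": [0,0,0]}]'

```text
time_s: 13.92
eef_pos: [0.4735, -0.0318, 0.1307]
eef_rot: [-0.009, 0.962, 0.034, 0.272]
wrist_force: [0.2, -0.4, -1.2]
opening: 0.178
grasp_force: 63.7
```

Run:
```python
from tray import *
p,M=tcp_for(sh(-.125,0,.19),YAW); to(p,M); slide(); print(ctrl.get_obs()["torque"])
a,_=ctrl.camera("wrist"); b,_=ctrl.camera("side")
cv2.imwrite("pics/c3.png",np.vstack([a[:300],cv2.resize(b[140:280,180:500],(640,280))])[:,:,::-1])
```

```text
13.925 [ 0.4735 -0.0318  0.1307] q [-0.53 -0.26  2.37  0.52  0.63  0.61] op 0.178 F [ 0.2 -0.4 -1.2]
[[ 0.849  0.07   0.523]
 [ 0.06  -0.998  0.035]
 [ 0.525  0.001 -0.851]]
offset mm [ 26.5   0.9 -35.9]
rot deg [ 0.2 -0.  -0.1]
scene 969 rear x_s 95/99pc [0.1704 0.1709]
scene eye pts 0 0
side 15 rear x_s 95/99pc [0.1714 0.1718]
side eye pts 71 [-0.00327102  0.00248859  0.13160061]
[-0.06243464  0.40007431 -0.0046281 ]
```

View pics/c3.png

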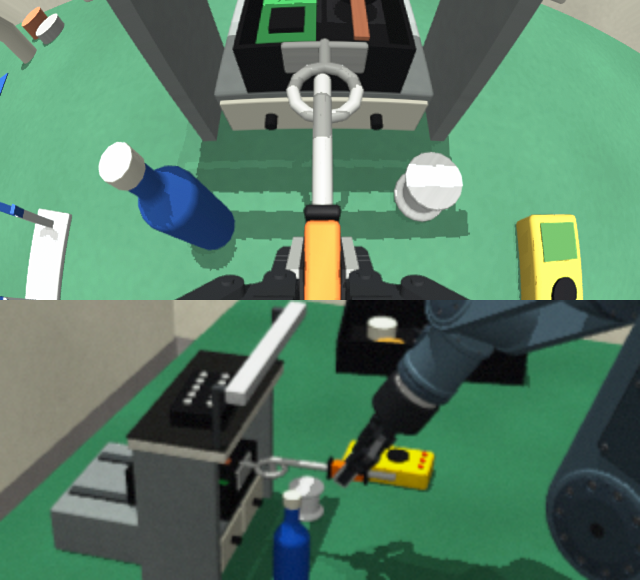

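The hook stands inside the ring (wrist view 322,90), free of contact, and the tray is out at its stop. Lifting out and backing off.

Emit:
apply_moves --moves '[{"jaw": 0,"offset": [4,0,-6.5],"rot": [0,0,0]},{"jaw": 0,"offset": [7,0,-11],"rot": [0,0,0]},{"jaw": 0,"offset": [7,0,-11],"rot": [0,0,0]},{"jaw": 0,"offset": [7,0,-11],"rot": [0,0,0]},{"jaw": 0,"offset": [0,0,0],"rot": [0,0,0]}]'

```text
time_s: 14.75
eef_pos: [0.4753, -0.0324, 0.1797]
eef_rot: [-0.008, 0.961, 0.034, 0.274]
wrist_force: [-0.2, -1.0, -1.7]
opening: 0.174
grasp_force: 63.7
```

Emit:
apply_moves --moves '[{"jaw": 0,"offset": [-15,0,-9],"rot": [0,0,0]},{"jaw": 0,"offset": [-17,0,-10.5],"rot": [0,0,0]},{"jaw": 0,"offset": [-17,0,-10.5],"rot": [0,0,0]},{"jaw": 0,"offset": [12,0,-20],"rot": [0,0,0]},{"jaw": 0,"offset": [17,0,-28],"rot": [0,0,0]}]'

```text
time_s: 15.38
eef_pos: [0.4155, -0.0354, 0.2328]
eef_rot: [-0.009, 0.962, 0.033, 0.272]
wrist_force: [0.3, -1.0, -1.4]
opening: 0.179
grasp_force: 63.6
```

Run:
```python
from tray import *
slide()
to(G+[0,0,.18],Mg)
```

```text
scene 984 rear x_s 95/99pc [0.1704 0.1708]
scene eye pts 0 0
side 15 rear x_s 95/99pc [0.1718 0.1722]
side eye pts 60 [-0.00183903  0.00165994  0.13179646]
15.475 [ 0.418  -0.037   0.2373] q [-0.67 -0.68  2.37  0.42  1.06  0.7 ] op 0.179 F [ 0.5 -0.1 -1.9]
[[ 0.846  0.069  0.529]
 [ 0.062 -0.998  0.031]
 [ 0.529  0.006 -0.848]]
offset mm [  34.3 -347.4   21.5]
rot deg [-1.8 -0.4  3.5]
```

Emit:
apply_moves --moves '[{"jaw": 0,"offset": [0,0,0],"rot": [-1.8,-0.4,3.5]},{"jaw": 0,"offset": [0,-50,0],"rot": [0,0,0]},{"jaw": 0,"offset": [0,-50,0],"rot": [0,0,0]},{"jaw": 0,"offset": [0,-50,0],"rot": [0,0,0]},{"jaw": 0,"offset": [0,-50,0],"rot": [0,0,0]}]'

```text
time_s: 16.1
eef_pos: [0.4153, 0.1661, 0.233]
eef_rot: [-0.002, 0.963, 0.001, 0.269]
wrist_force: [1.4, -0.5, -0.8]
opening: 0.179
grasp_force: 63.7
```

Emit:
apply_moves --moves '[{"jaw": 0,"offset": [0,-50,0],"rot": [0,0,0]},{"jaw": 0,"offset": [0,-50,0],"rot": [0,0,0]},{"jaw": 0,"offset": [0,-49,0],"rot": [0,0,0]},{"jaw": 0,"offset": [0,0,0],"rot": [0,0,0]},{"jaw": 0,"offset": [0,0,0],"rot": [0,0,0]}]'

```text
time_s: 16.73
eef_pos: [0.415, 0.3129, 0.2327]
eef_rot: [-0.001, 0.963, 0.001, 0.268]
wrist_force: [0.9, -0.5, -1.6]
opening: 0.175
grasp_force: 63.7
```

Run:
```python
from h import *
to(G+[0,0,.05],Mg)
```

```text
16.725 [0.415  0.3129 0.2327] q [ 0.6  -0.19  2.07 -0.4   0.84  2.37] op 0.175 F [ 0.9 -0.5 -1.6]
[[ 0.856  0.002  0.516]
 [ 0.001 -1.     0.002]
 [ 0.516 -0.001 -0.856]]
offset mm [-49.3   0.7 119.3]
rot deg [-0.1  0.5  0.1]
```

Emit:
apply_moves --moves '[{"jaw": 0,"offset": [-15,0,36],"rot": [0,0.5,0]},{"jaw": 0,"offset": [-15,0,36],"rot": [0,0,0]},{"jaw": 0,"offset": [-15,0,36],"rot": [0,0,0]},{"jaw": 0,"offset": [-4,0.7,11],"rot": [0,0,0]},{"jaw": 0,"offset": [0,0,0],"rot": [0,0,0]}]'

```text
time_s: 17.35
eef_pos: [0.4369, 0.3118, 0.1075]
eef_rot: [-0.001, 0.962, -0.001, 0.273]
wrist_force: [0.5, 0.2, -0.5]
opening: 0.176
grasp_force: 63.7
```

Run:
```python
from h import *
to(G+[0,0,.05],Mg)
for n in ["scene","side"]:
    im,d,W=cloud(n)
    r=ctrl.outline_of(n,"rod")
    if r:
        P=W[r[0]["region"]]; P=P[(P[:,2]>.11)&(P[:,0]>.455)&(P[:,0]<.55)&(abs(P[:,1]-.314)<.015)]; print(n,r[0]["score"],len(P),np.median(P,0),np.percentile(P[:,0],99),np.polyfit(P[:,0],P[:,1],1),np.polyfit(P[:,0],P[:,2],1))
        Q=W[r[0]["region"]]; Q=Q[(Q[:,0]>.51)&(Q[:,2]<.11)]; print("hook",len(Q),np.median(Q,0),Q[:,2].min() if len(Q) else 0)
a,_=ctrl.camera("wrist"); b,_=ctrl.camera("side")
cv2.imwrite("pics/c4.png",np.vstack([a[:300],cv2.resize(b[240:400,220:500],(525,300))[:, :].copy() if 0 else cv2.resize(b[260:400,200:520],(640,280))])[:,:,::-1])
```

```text
17.35 [0.4369 0.3118 0.1075] q [ 0.57  0.07  2.13 -0.58  0.54  2.58] op 0.176 F [ 0.5  0.2 -0.5]
[[ 0.851 -0.001  0.526]
 [-0.002 -1.     0.002]
 [ 0.526 -0.002 -0.851]]
offset mm [-3.3 -0.6  0.7]
rot deg [-0.1 -0.1 -0.1]
scene 0.67 137 [0.49708966 0.31365783 0.12562511] 0.5368380114413476 [0.00111497 0.31285551] [-0.03222412  0.14126393]
hook 8 [0.53342846 0.31429075 0.10326173] 0.10181493638417005
side 0.55 170 [0.50005224 0.31585337 0.12551849] 0.5339946098098144 [-0.00654728  0.31892808] [-0.05299225  0.15081271]
hook 27 [0.5312027  0.31390447 0.09900974] -0.003386745831021387
```

View pics/c4.png

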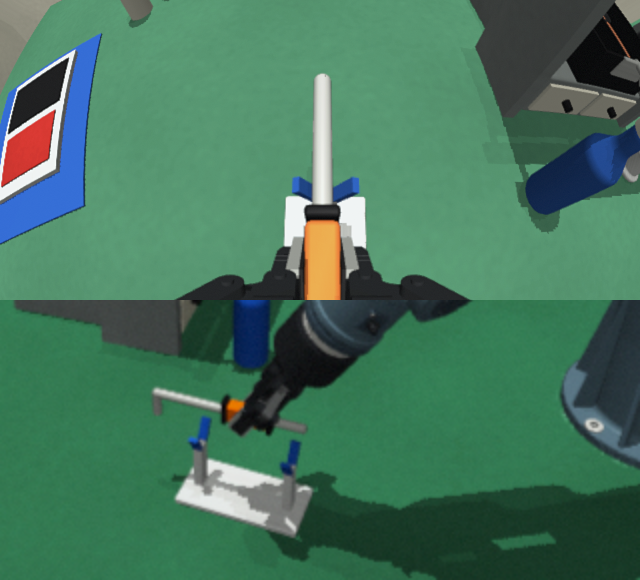

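The rod is aligned over the rest, notch centred below it (wrist view 325,190). It is level and hasn't slipped, so I'll lower it.

Emit:
apply_moves --moves '[{"jaw": 0,"offset": [-3,-0.5,0.7],"rot": [0,0,0]},{"jaw": 0,"offset": [-9,0,15],"rot": [0,0,0]},{"jaw": 0,"offset": [-8,0,13],"rot": [0,0,0]},{"jaw": 0,"offset": [-6,0,9],"rot": [0,0,0]},{"jaw": 0,"offset": [0,0,0],"rot": [0,0,0]}]'

```text
time_s: 18.27
eef_pos: [0.4337, 0.3133, 0.061]
eef_rot: [-0.001, 0.962, 0.0, 0.273]
wrist_force: [-0.1, 0.1, -1.4]
opening: 0.178
grasp_force: 63.7
```

Run:
```python
from h import *
to(G,Mg)
```

```text
18.275 [0.4337 0.3133 0.061 ] q [ 0.57  0.17  2.15 -0.72  0.44  2.74] op 0.178 F [-0.1  0.1 -1.4]
[[ 0.851  0.001  0.525]
 [ 0.    -1.     0.003]
 [ 0.525 -0.002 -0.851]]
offset mm [-2.5  0.9  5.4]
rot deg [-0.1 -0.1  0. ]
```

Emit:
apply_moves --moves '[{"jaw": 0,"offset": [-1,0.5,2.5],"rot": [0,0,0]},{"jaw": 0,"offset": [-1,0.4,2],"rot": [0,0,0]},{"jaw": 0,"offset": [0,0,0.5],"rot": [0,0,0]},{"jaw": 0,"offset": [0,0,0],"rot": [0,0,0]},{"jaw": 0,"offset": [0,0,0],"rot": [0,0,0]}]'

```text
time_s: 18.9
eef_pos: [0.4356, 0.3128, 0.0568]
eef_rot: [-0.002, 0.962, -0.0, 0.274]
wrist_force: [-0.3, 0.8, -1.1]
opening: 0.181
grasp_force: 63.7
```

Emit:
apply_moves --moves '[{"jaw": 0,"offset": [-1.8,0,0.8],"rot": [0,0,0]},{"jaw": 0,"offset": [-0.4,0,0.6],"rot": [0,0,0]},{"jaw": 0,"offset": [0,0,0],"rot": [0,0,0]},{"jaw": 0,"offset": [0,0,0],"rot": [0,0,0]},{"jaw": 0,"offset": [0,0,0],"rot": [0,0,0]}]'

```text
time_s: 19.52
eef_pos: [0.435, 0.313, 0.0553]
eef_rot: [-0.002, 0.962, -0.0, 0.274]
wrist_force: [-2.6, -2.1, 6.1]
opening: 0.176
grasp_force: 65.0
```

Contact with the notches (6 N). Releasing and backing off.

Emit:
apply_moves --moves '[{"jaw": 0.3,"offset": [0,0,0],"rot": [0,0,0]},{"jaw": 1,"offset": [0,0,0],"rot": [0,0,0]},{"jaw": 1,"offset": [0,0,0],"rot": [0,0,0]},{"jaw": 1,"offset": [0,0,0],"rot": [0,0,0]},{"jaw": 1,"offset": [0,0,0],"rot": [0,0,0]}]'

```text
time_s: 20.15
eef_pos: [0.4343, 0.3127, 0.0542]
eef_rot: [-0.002, 0.962, 0.0, 0.274]
wrist_force: [-0.2, -0.2, 1.0]
opening: 1.005
grasp_force: 0.0
```

Emit:
apply_moves --moves '[{"jaw": 1,"offset": [0,0,-10],"rot": [0,0,0]},{"jaw": 1,"offset": [0,0,-30],"rot": [0,0,0]},{"jaw": 1,"offset": [0,0,-50],"rot": [0,0,0]},{"jaw": 1,"offset": [0,0,-50],"rot": [0,0,0]},{"jaw": 1,"offset": [0,0,-20],"rot": [0,0,0]}]'

```text
time_s: 20.78
eef_pos: [0.3494, 0.3132, 0.1936]
eef_rot: [-0.004, 0.961, 0.0, 0.275]
wrist_force: [0.6, 0.7, -1.2]
opening: 1.007
grasp_force: 0.0
```

Run:
```python
from tray import *
slide(); to(G,Mg)
for n in ["scene","side"]:
    im,d,W=cloud(n); r=ctrl.outline_of(n,"rod")
    P=W[r[0]["region"]]; P=P[(P[:,2]>.06)&(P[:,0]>.455)&(P[:,0]<.54)&(abs(P[:,1]-.314)<.012)]; print(n,len(P),np.median(P,0),np.percentile(P[:,0],99),np.polyfit(P[:,0],P[:,1],1),np.polyfit(P[:,0],P[:,2],1))
    for t in ["bottle","spool","meter","bitcase"]:
        o=ctrl.outline_of(n,t)
        if o: P=W[o[0]["region"]]; print(n,t,np.nanmedian(P,0).round(3))
a,_=ctrl.camera("wrist"); b,_=ctrl.camera("side")
cv2.imwrite("pics/c5.png",np.vstack([a[:300],cv2.resize(b[260:400,200:520],(640,280))])[:,:,::-1])
```

```text
scene 973 rear x_s 95/99pc [0.1704 0.1709]
scene eye pts 0 0
side 21 rear x_s 95/99pc [0.1721 0.1725]
side eye pts 63 [-2.55259331e-03  1.56273618e-05  1.32218938e-01]
20.875 [0.35   0.3135 0.1934] q [ 0.71 -0.24  2.2  -0.5   0.8   2.56] op 0.999 F [-0.1  0.1 -0.1]
[[ 0.848  0.003  0.53 ]
 [-0.001 -1.     0.008]
 [ 0.53  -0.007 -0.848]]
offset mm [ -1.7   2.4 162. ]
rot deg [-0.4 -0.4 -0.1]
scene 115 [0.49868765 0.31488031 0.07415006] 0.5340050016989649 [0.00546261 0.31213141] [-0.02677052  0.08722603]
scene bottle [0.515 0.089 0.098]
scene spool [0.707 0.01  0.122]
scene meter [ 0.479 -0.265  0.034]
scene bitcase [0.652 0.019 0.254]
side 124 [0.50229455 0.31605548 0.07234063] 0.5305737109855362 [0.00835543 0.31127128] [-0.0226006   0.08294495]
side bottle [0.499 0.094 0.078]
side spool [ 0.542 -0.114  0.042]
side meter [ 0.458 -0.249  0.031]
side bitcase [0.65  0.044 0.253]
```

View pics/c5.png

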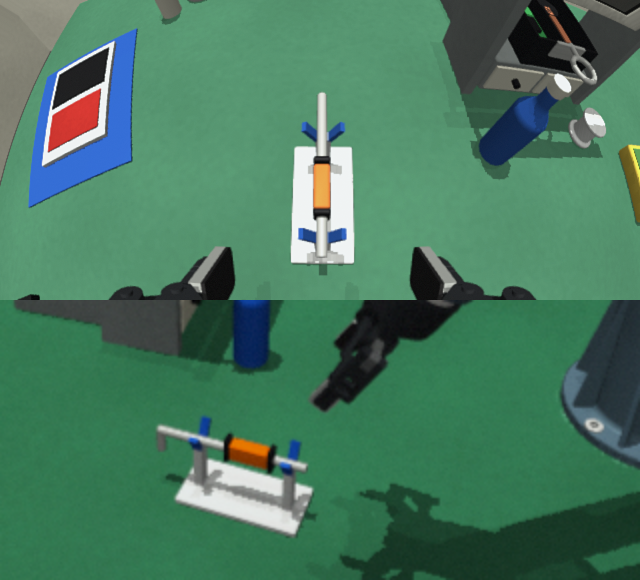

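The rod lies in both notches with its hook down (322,190), the tray is out, and nothing else has moved.

```bash
python3 -c "
from bench import ctrl
print(ctrl.hand_in())"
```

```text
the job is handed in; nothing more can be done
None
```

I hooked the tray and pulled it out to its stop, laid the rod back in both notches of its rest, and left the bottle, spool, meter and bit case where they were; the job was handed in at about 21 s (limit 66 s), with no verdict returned.

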